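# Line up the plant-feed bottles by height beside the mixing jug

### The arm

A 6-joint arm with a two-finger parallel gripper is mounted at the origin on the work surface. World frame = base frame: x ahead of the robot, y to its left, z up, the work surface at z = 0. Lengths are in m, angles in rad, forces in N, time in s.
With the tool pointing down it reaches from about 0.425 to 1.125 m from the base axis. Payload 14.9 kg.
Tool frame: the origin (TCP) lies midway between the tips of the shut fingers; the grasp point (between the pads) lies env.grip_point_offset behind it (env.grip_point_offset is the distance from the TCP to the grasp point, in m); z points along the fingers, y is the line along which they close (so a half turn about z gives the same grasp; the last joint's range is limited). The gripper opens to 91 mm and grips with 3 to 60 N. Pads are 32 mm wide; open, the fingers measure 118 mm over their backs; the gripper's body (76 mm by 178 mm) begins 60 mm behind the grasp point.
Start: joints at [-1.302, 0.379, 1.734, -0, 1.028, -0.033], TCP at [0.208, -0.668, 0.214] pointing down, gripper open.
Joint ranges: [-2.77, 2.77], [-0.74, 2.19], [0, 2.66], [-1.06, 4.2], [0.31, 2.87], [-3.08, 3.08]. Speed limits (rad/s): [1.89, 1.89, 2.39, 3.14, 3.14, 3.14].

### API

Orientations are given as a unit quaternion [x, y, z, w].
In Python, from station import telemetry, viewer, job, env gives the robot as it stands.
- The arm moves only by the tool move_arm, never from a script. Its argument "moves" is a list of rows, each a list of 2 entries, a list of its own where there are three numbers: the shift along the tool's x, y, z as a fraction of full scale, then the turn about the tool's z as a fraction of full scale. In form: [[[tx, ty, tz], yaw], ...]. A call has 1 to 12 rows; each row shifts and turns the commanded pose from where the row before left it, along the tool's axes as they then stand; what a row does not reach is not made up. Full scale, the value 1, is 500 mm for a shift and 180 degrees for a turn. A row lasts 1/12 s, in which the tool goes at most 41.7 mm and 7.16 degrees, less where a joint would pass 70% of its speed; a pose out of reach is approached as far as the arm can. A call with a number of a shift or a turn outside -1 to 1 is refused whole. A call with a gripper value outside its range is refused whole. "grip" is the opening, from 0 (shut) to 1 (fully open), set as the call begins (left out, the last holds). The fingers move at their own pace and stop on an object; the grip force is fixed at half the most. Time passes only in rows, so rows that do not move let the fingers close. It gives the time, the measured TCP pose, the force, the opening and the grip force at its end, in the units of the state.
- telemetry.sense(): the state, without advancing time (a new reading comes with each control period).
- viewer.grab_frame(name): name is "scene" or "top" or "wrist"; returns the picture (420x560x3 uint8, blue, green, red); there is no depth.
- viewer.camera_model(name): a dict with "mtx" (3x3 intrinsics, pixels), "extrinsics" (4x4, takes a point from camera to world coordinates). Camera axes: x right, y down, z forward; pixel columns grow to the right and rows downward; lengths in m; the calibration is good to about 2 mm. The wrist camera is an equidistant fisheye: a pixel r from the principal point sees the ray r / f radians off the axis. A picture is of the moment at which its call begins: read the wrist's pose just before it. camera_model takes no time and is no camera call; for the wrist camera it gives the pose at the moment of the call.
- job.sign_off(): hands the job in; it is judged then, once.
The state is a dict: "time": time; "joint_pos": joint angles; "dq": joint speeds; "joint_torque": joint torques, N m; "tool_pos": TCP position; "ee_rot": TCP orientation; "force": force on the tool from outside, world axes, zero at the start; "ft_torque": the same for the moment, N m; "width": opening from 0.0 (shut) to 1.0 (fully open); "finger_force": force on a finger pad.
Only numpy, scipy, OpenCV 4.12 (cv2) and the standard library are available. Lean on these libraries where they do the work, as an engineer would, in place of code of your own. Each camera call takes 0.05 s, during which the arm holds its last target. There are 200 camera calls.

### The job

Set out the four white feed bottles for dosing: stand one on the centre of each of the four cork coasters, in order of height, the tallest on the coaster next to the steel mixing jug and the shortest at the far end of the row. Keep the bottles upright all the time and leave the jug where it stands.

Things in the scene. Friction and masses are not known exactly. Their poses are not given: they have to be found in the camera images.
- bottle_90: the shortest of four loose, closed, round white plastic bottles with a paper label band and a black screw cap: 90 mm tall to the cap's top, body 44 mm in diameter, 80 g give or take 40 %. Round cap, 28 mm in diameter, the topmost 24 mm; below it an 8 mm long, 25 mm thick neck, then a shoulder that slopes out to the full body over the next 12 mm. Origin: centre of its underside; z up along its axis.
- bottle_115: the second shortest of four loose, closed, round white plastic bottles with a paper label band and a black screw cap: 115 mm tall to the cap's top, body 52 mm in diameter, 140 g give or take 40 %. Round cap, 28 mm in diameter, the topmost 24 mm; below it an 8 mm long, 25 mm thick neck, then a shoulder that slopes out to the full body over the next 12 mm. Origin: centre of its underside; z up along its axis.
- bottle_140: the second tallest of four loose, closed, round white plastic bottles with a paper label band and a black screw cap: 140 mm tall to the cap's top, body 60 mm in diameter, 220 g give or take 40 %. Round cap, 28 mm in diameter, the topmost 24 mm; below it an 8 mm long, 25 mm thick neck, then a shoulder that slopes out to the full body over the next 12 mm. Origin: centre of its underside; z up along its axis.
- bottle_165: the tallest of four loose, closed, round white plastic bottles with a paper label band and a black screw cap: 165 mm tall to the cap's top, body 68 mm in diameter, 340 g give or take 40 %. Round cap, 28 mm in diameter, the topmost 24 mm; below it an 8 mm long, 25 mm thick neck, then a shoulder that slopes out to the full body over the next 12 mm. Origin: centre of its underside; z up along its axis.
- coaster_a: at one end of the row: a round cork coaster, 84 mm in diameter and 3 mm thick with a small dark dot at its centre, fixed on a low plywood board (100 x 400 mm, 12 mm thick) that lies fixed on the table. The four are alike and 95 mm apart in a straight line a, b, c, d along the coaster's y axis (a at -y, d at +y). Origin: centre of its underside, 12 mm above the table, so its top is 3 mm above the origin; x across the row.
- coaster_b: the second in the row, counted from coaster_a: a round cork coaster, 84 mm in diameter and 3 mm thick with a small dark dot at its centre, fixed on a low plywood board (100 x 400 mm, 12 mm thick) that lies fixed on the table. The four are alike and 95 mm apart in a straight line a, b, c, d along the coaster's y axis (a at -y, d at +y). Origin: centre of its underside, 12 mm above the table, so its top is 3 mm above the origin; x across the row.
- coaster_c: the third in the row, counted from coaster_a: a round cork coaster, 84 mm in diameter and 3 mm thick with a small dark dot at its centre, fixed on a low plywood board (100 x 400 mm, 12 mm thick) that lies fixed on the table. The four are alike and 95 mm apart in a straight line a, b, c, d along the coaster's y axis (a at -y, d at +y). Origin: centre of its underside, 12 mm above the table, so its top is 3 mm above the origin; x across the row.
- coaster_d: at the other end of the row: a round cork coaster, 84 mm in diameter and 3 mm thick with a small dark dot at its centre, fixed on a low plywood board (100 x 400 mm, 12 mm thick) that lies fixed on the table. The four are alike and 95 mm apart in a straight line a, b, c, d along the coaster's y axis (a at -y, d at +y). Origin: centre of its underside, 12 mm above the table, so its top is 3 mm above the origin; x across the row.
- jug: open round steel mixing jug with a side handle, 120 mm tall, 90 mm in diameter, loose, about 600 g, standing on the table just beyond one end of the row, its axis 138 mm from the nearest coaster's centre: beyond coaster_a or beyond coaster_d, which varies. (A black pot with a green seedling, 70 mm tall with leaves above, 90 mm wide, stands likewise at the other end.) Origin: centre of its underside; the handle reaches 76 mm out along its x axis.
Things that resemble listed ones, but are neither listed nor needed, are in the scene too. Leave any pink or red look-alike of the bottle_165 alone.

How it is judged:
By the outcome, as a careful person would: the job done as asked, in the order asked, and still so for the second after the job is handed in, with the robot touching nothing.
It also fails if it takes over 120 s, if anything falls off the work surface, if the arm or the gripper's body presses on something with over 40 N, if the wrist force passes 120 N, or if a joint passes its speed limit or range.

## Working session

There is one attempt and no reset: what is moved stays moved. The work goes in short steps, Python scripts to look and compute and a tool call to move; the robot and the scene stay as the last step left them, time stands still between calls to the robot, and variables do not carry over. Pictures are saved under pics/ and viewed, at most 14 in all, crops included, and the job is handed in when it is done.

Besides the shell and the picture viewer there is one more tool, called after ">>>" as name(argument=value, ...) on one line, values as JSON. move_arm: Moves the arm, as the interface text tells. Its arguments: {"type":"object","properties":{"moves":{"type":"array"},"grip":{"type":"number"}},"required":["moves"]}

```bash
ls; mkdir -p pics; python3 - <<'E'
from station import telemetry, viewer, job, env
import cv2
s=telemetry.sense();print(s, env.grip_point_offset)
for n in("scene","top","wrist"):
    m=viewer.camera_model(n);print(n,m)
    cv2.imwrite(f"pics/{n}0.png",viewer.grab_frame(n))
E
```

```text
pics
{'time': 0.0, 'joint_pos': array([-1.30227906e+00,  3.79413113e-01,  1.73478863e+00, -2.36694087e-06,
        1.02853359e+00, -3.32987076e-02]), 'dq': array([-1.74317297e-05, -2.76626980e-04, -8.22211912e-04,  1.08318329e-03,
        4.11357907e-04,  3.71859134e-04]), 'joint_torque': array([-4.21842524e-04, -7.63719463e+01, -4.34367621e+01,  6.49842597e-02,
        4.24188178e-02, -8.02385171e-05]), 'tool_pos': array([ 0.20796366, -0.66796258,  0.2132812 ]), 'ee_rot': array([ 9.88634729e-01,  1.50336443e-01, -6.80462856e-05, -5.67273042e-04]), 'force': array([-0.54138627,  0.01303891,  0.58488756]), 'ft_torque': array([-0.01311763, -0.04139472, -0.00675058]), 'finger_force': 0.0, 'width': 1.0018641340320258} 0.0188
scene {'mtx': array([[490.99177546,   0.        , 280.68675035],
       [  0.        , 490.99177546, 204.36425205],
       [  0.        ,   0.        ,   1.        ]]), 'extrinsics': array([[ 2.26804403e-02,  8.41797975e-01, -5.39316017e-01,
         1.10955478e+00],
       [ 9.99742704e-01, -1.89079963e-02,  1.25304858e-02,
        -1.37131036e-03],
       [ 3.507523
[... 310 characters left out ...]
       ]]), 'extrinsics': array([[ 0.0251469 , -0.99786387,  0.06029371,  0.43592438],
       [-0.99940871, -0.02650895, -0.02189762,  0.0248746 ],
       [ 0.02344917, -0.0597074 , -0.99794046,  1.0310969 ],
       [ 0.        ,  0.        ,  0.        ,  1.        ]])}
wrist {'mtx': array([[325.1922621 ,   0.        , 273.55585166],
       [  0.        , 325.1922621 , 209.74387499],
       [  0.        ,   0.        ,   1.        ]]), 'extrinsics': array([[ 0.29738112, -0.92630047, -0.23136963,  0.27392816],
       [-0.95475797, -0.28884634, -0.07074609, -0.64807704],
       [-0.00129813,  0.24194055, -0.97029021,  0.38362346],
       [ 0.        ,  0.        ,  0.        ,  1.        ]])}
```

View pics/top0.png

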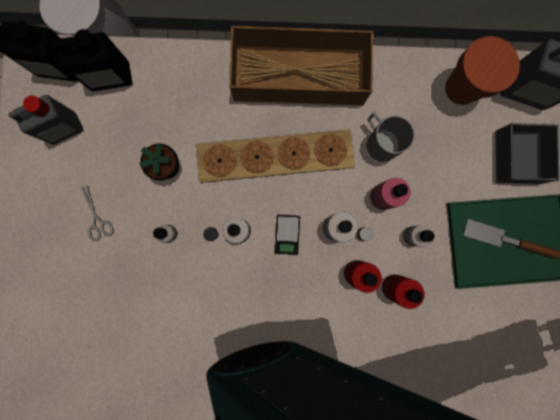

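View pics/scene0.png

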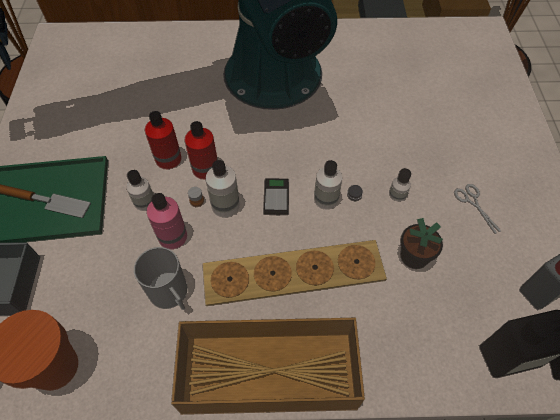

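```bash
python3 - <<'E'
import cv2
a=cv2.imread("pics/top0.png")[115:310,145:440];b=cv2.imread("pics/scene0.png")[105:315,120:415]
for n,i in(("ct",a),("cs",b)):
    i=cv2.convertScaleAbs(i,alpha=1.5); cv2.imwrite(f"pics/{n}.png",cv2.resize(i,None,fx=2.7,fy=2.7,interpolation=cv2.INTER_CUBIC))
E
```

```text
(no output)
```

View pics/ct.png

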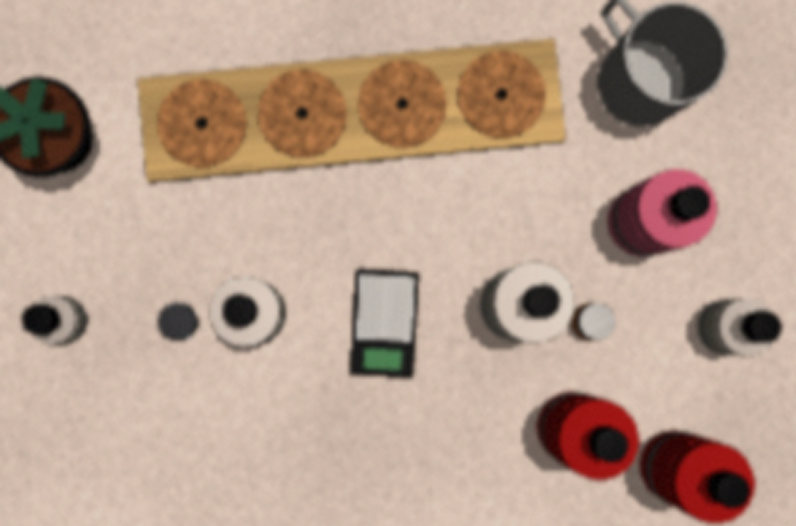

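View pics/cs.png

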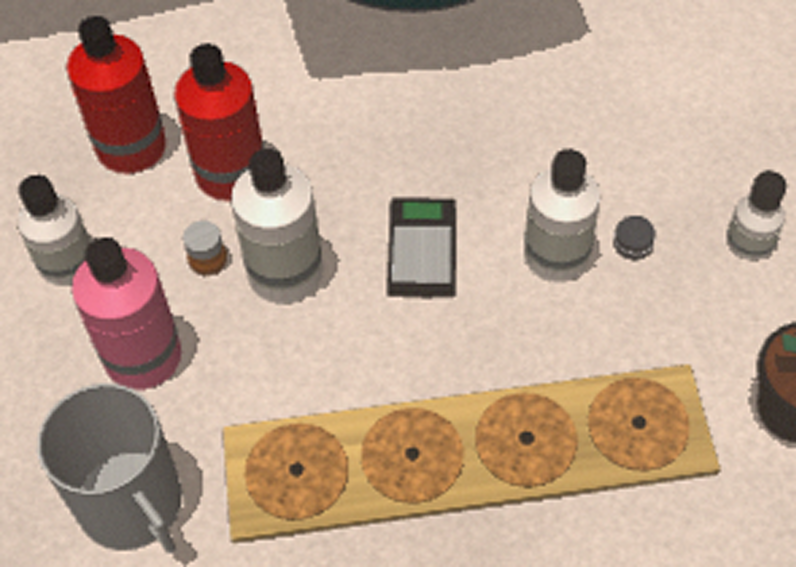

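```bash
cat >h.py <<'E'
import numpy as np
from station import telemetry, viewer, env
def ray(n,u,v,s=2.7,o=(0,0)):
    m=viewer.camera_model(n);u=(u+.5)/s-.5+o[0];v=(v+.5)/s-.5+o[1]
    d=np.linalg.inv(m["mtx"])@[u,v,1];E=m["extrinsics"];return E[:3,3],E[:3,:3]@d
def atz(c,d,z): return c+d*(z-c[2])/d[2]
def tri(a,b):
    A=np.stack([a[1],-b[1]],1);t=np.linalg.lstsq(A,b[0]-a[0],rcond=None)[0]
    p,q=a[0]+t[0]*a[1],b[0]+t[1]*b[1];return (p+q)/2,np.linalg.norm(p-q)
E
python3 - <<'E'
from h import *
np.set_printoptions(precision=4,suppress=True)
T=lambda u,v:ray("top",u,v,o=(145,115)); S=lambda u,v:ray("scene",u,v,o=(120,105))
for n,t,s,z in(("c4",(502,94),(296,469),.015),("c3",(402,104),(412,454),.015),("c2",(302,113),(526,438),.015),("c1",(202,123),(639,422),.015),
 ("b90",(41,320),(769,180),.09),("b140",(240,311),(569,157),.14),("b165",(541,300),(268,157),.165),("b115",(762,327),(38,184),.115),("pink",(691,201),(105,245),.165),("red1",(609,443),(208,52),.165),("jarR",(598,321),(203,235),.04)):
    print(n,tri(T(*t),S(*s)),atz(*T(*t),z)[:2],atz(*S(*s),z)[:2])
E
```

```text
c4 (array([ 0.6613, -0.1039,  0.0113]), np.float64(0.00012522701242224666)) [ 0.6605 -0.1034] [ 0.663  -0.1036]
c3 (array([ 0.6493, -0.0091,  0.0094]), np.float64(0.00034395956338715406)) [ 0.6481 -0.0087] [ 0.6518 -0.0092]
c2 (array([0.6375, 0.0855, 0.0106]), np.float64(0.00047128443772680845)) [0.6367 0.0854] [0.6396 0.0848]
c1 (array([0.6252, 0.1799, 0.0109]), np.float64(0.0004892311394128367)) [0.6244 0.179 ] [0.6271 0.1794]
b90 (array([0.4357, 0.301 , 0.089 ]), np.float64(0.002549230378025864)) [0.4357 0.2994] [0.4362 0.302 ]
b140 (array([0.4471, 0.1239, 0.1417]), np.float64(0.0008399266713813248)) [0.4471 0.1237] [0.4457 0.1246]
b165 (array([ 0.4616, -0.1188,  0.1677]), np.float64(0.0008802150820616007)) [ 0.4617 -0.1188] [ 0.4594 -0.1196]
b115 (array([ 0.4451, -0.3166,  0.1149]), np.float64(0.0015875748528188895)) [ 0.4451 -0.3157] [ 0.445  -0.3174]
pink (array([ 0.5442, -0.2385,  0.169 ]), np.float64(0.0015708497741158554)) [ 0.5447 -0.2389] [ 0.5413 -0.2405]
red1 (array([ 0.3498, -0.1744,  0.1683]), np.float64(0.00047400029922924997)) [ 0.3495 -0.1749] [ 0.3468 -0.1753]
jarR (array([ 0.4476, -0.1916,  0.0389]), np.float64(0.0016158858709248475)) [ 0.4475 -0.1922] [ 0.4484 -0.1906]
```

>>> move_arm(moves=[[[0, 0, 0], 0.032], [[0, 0, 0], 0.032], [[0, 0, 0], 0.032], [[0, 0, 0], 0]], grip=0.6)

```text
time: 0.48
tool_pos: [0.208, -0.6682, 0.2137]
ee_rot: [1.0, -0.002, -0.0, -0.0]
force: [0.5, -0.8, -0.5]
width: 0.737
finger_force: 0.0
```

>>> move_arm(moves=[[[0.03, -0.045, 0], 0], [[0.04, -0.06, 0], 0], [[0.04, -0.06, 0], 0], [[0.04, -0.06, 0], 0], [[0.04, -0.06, 0], 0], [[0.04, -0.06, 0], 0], [[0.04, -0.06, 0], 0], [[0.04, -0.06, 0], 0], [[0.04, -0.06, 0], 0], [[0.04, -0.06, 0], 0], [[0.04, -0.06, 0], 0], [[0.03, -0.045, 0], 0]])

```text
time: 1.48
tool_pos: [0.4389, -0.3211, 0.214]
ee_rot: [1.0, 0.002, 0.0, -0.0]
force: [0.0, -1.1, 0.7]
width: 0.601
finger_force: 0.0
```

>>> move_arm(moves=[[[0.014, -0.013, 0], 0], [[0, 0, 0], 0], [[0, 0, 0], 0]])

```text
time: 1.73
tool_pos: [0.4451, -0.317, 0.2139]
ee_rot: [1.0, 0.002, -0.0, 0.0]
force: [0.6, 0.3, 1.1]
width: 0.599
finger_force: 0.0
```

>>> move_arm(moves=[[[0, 0, 0.03], 0], [[0, 0, 0.05], 0], [[0, 0, 0.05], 0], [[0, 0, 0.05], 0], [[0, 0, 0.04], 0], [[0, 0, 0.02], 0], [[0, 0, 0.012], 0], [[0, 0, 0], 0], [[0, 0, 0], 0]])

```text
time: 2.48
tool_pos: [0.4451, -0.3175, 0.0886]
ee_rot: [1.0, 0.0, 0.0, 0.0]
force: [0.4, -0.8, 0.8]
width: 0.598
finger_force: 0.0
```

```bash
python3 - <<'E'
from h import *
import cv2
cv2.imwrite("pics/w1.png",viewer.grab_frame("wrist"))
E
```

```text
(no output)
```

View pics/w1.png

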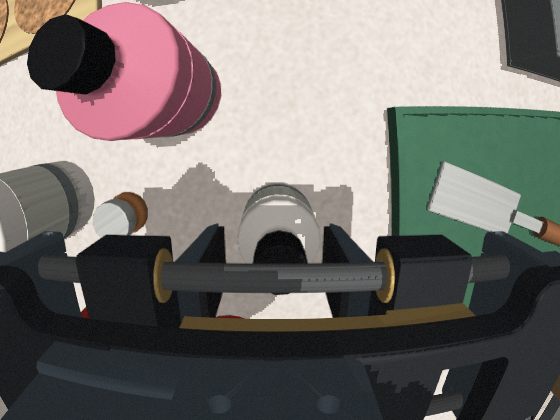

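The wrist view shows the cap of bottle_115 at about (280,250), centred between the fingers (225 and 340), with the pink bottle and jar clear of the gripper.

>>> move_arm(moves=[[[0, 0, 0], 0], [[0, 0, 0], 0], [[0, 0, 0], 0], [[0, 0, 0], 0], [[0, 0, 0], 0], [[0, 0, 0], 0], [[0, 0, 0], 0], [[0, 0, 0], 0]], grip=0)

```text
time: 3.2
tool_pos: [0.4451, -0.3169, 0.0881]
ee_rot: [1.0, 0.0, 0.0, 0.0]
force: [-0.4, -0.1, 3.4]
width: 0.303
finger_force: 30.0
```

>>> move_arm(moves=[[[0, 0, -0.02], 0], [[0, 0, -0.03], 0], [[0, 0, -0.04], 0], [[0, 0, -0.05], 0], [[0, 0, -0.05], 0], [[0, 0, -0.05], 0], [[0, 0, -0.05], 0], [[0, 0, -0.05], 0], [[0, 0, -0.03], 0], [[0, 0, -0.02], 0], [[0, 0, -0.01], 0], [[0, 0, 0], 0]])

```text
time: 4.2
tool_pos: [0.4451, -0.3169, 0.2886]
ee_rot: [1.0, 0.0, 0.0, 0.0]
force: [0.6, -0.3, -1.9]
width: 0.3
finger_force: 30.0
```

>>> move_arm(moves=[[[0.01, -0.02, 0], 0], [[0.02, -0.04, 0], 0], [[0.024, -0.05, 0], 0], [[0.024, -0.05, 0], 0], [[0.024, -0.05, 0], 0], [[0.024, -0.05, 0], 0], [[0.024, -0.05, 0], 0], [[0.024, -0.05, 0], 0], [[0.024, -0.05, 0], 0], [[0.024, -0.05, 0], 0], [[0.024, -0.05, 0], 0], [[0.024, -0.05, 0], 0]])

```text
time: 5.2
tool_pos: [0.5797, -0.0347, 0.2864]
ee_rot: [1.0, 0.0, -0.001, -0.0]
force: [-0.3, -0.7, -1.9]
width: 0.302
finger_force: 30.0
```

>>> move_arm(moves=[[[0.024, -0.05, 0], 0], [[0.024, -0.05, 0], 0], [[0.024, -0.05, 0], 0], [[0.024, -0.04, 0], 0], [[0.02, -0.034, 0], 0], [[0, -0.02, 0], 0], [[0, 0, 0], 0], [[0, 0, 0], 0], [[0, 0, 0], 0]])

```text
time: 5.95
tool_pos: [0.6372, 0.0847, 0.2874]
ee_rot: [1.0, -0.0, -0.0, 0.0]
force: [0.1, -0.1, -1.4]
width: 0.299
finger_force: 30.0
```

>>> move_arm(moves=[[[0.002, -0.001, 0.02], 0], [[0, 0, 0.04], 0], [[0, 0, 0.05], 0], [[0, 0, 0.05], 0], [[0, 0, 0.05], 0], [[0, 0, 0.05], 0], [[0, 0, 0.04], 0], [[0, 0, 0.03], 0], [[0, 0, 0.02], 0], [[0, 0, 0.01], 0], [[0, 0, 0.006], 0], [[0, 0, 0], 0]])

```text
time: 6.95
tool_pos: [0.6391, 0.0856, 0.1051]
ee_rot: [1.0, 0.0, 0.0, -0.0]
force: [0.1, -0.5, -0.8]
width: 0.303
finger_force: 30.0
```

>>> move_arm(moves=[[[0, 0, 0.002], 0], [[0, 0, 0.002], 0], [[0, 0, 0], 0], [[0, 0, 0], 0]])

```text
time: 7.28
tool_pos: [0.6391, 0.0857, 0.1034]
ee_rot: [1.0, 0.0, 0.0, -0.0]
force: [0.6, 0.8, -1.9]
width: 0.299
finger_force: 30.0
```

>>> move_arm(moves=[[[-0.001, 0, 0.001], 0], [[0, 0, 0.001], 0], [[0, 0, 0], 0], [[0, 0, 0], 0]])

```text
time: 7.62
tool_pos: [0.6393, 0.0857, 0.103]
ee_rot: [1.0, 0.0, 0.001, -0.0]
force: [-1.4, -0.7, 7.8]
width: 0.299
finger_force: 30.0
```

Contact. Release and rise, then on to bottle_140.

>>> move_arm(moves=[[[0, 0, 0], 0], [[0, 0, 0], 0], [[0, 0, 0], 0], [[0, 0, 0], 0], [[0, 0, -0.02], 0], [[0, 0, -0.04], 0], [[0, 0, -0.06], 0], [[0, 0, -0.06], 0], [[0, 0, -0.06], 0], [[0, 0, -0.02], 0], [[0, 0, 0], 0], [[0, 0, 0], 0]], grip=0.6)

```text
time: 8.62
tool_pos: [0.6383, 0.0857, 0.2321]
ee_rot: [1.0, 0.0, 0.0, -0.0]
force: [0.3, 0.0, -0.3]
width: 0.598
finger_force: 0.0
```

>>> move_arm(moves=[[[-0.024, -0.007, 0], 0], [[-0.04, -0.008, 0], 0], [[-0.04, -0.008, 0], 0], [[-0.04, -0.008, 0], 0], [[-0.04, -0.008, 0], 0], [[-0.04, -0.008, 0], 0], [[-0.04, -0.008, 0], 0], [[-0.04, -0.008, 0], 0], [[-0.04, -0.008, 0], 0], [[-0.04, -0.006, 0], 0], [[0, 0, 0], 0], [[0, 0, 0], 0]])

```text
time: 9.62
tool_pos: [0.4449, 0.1242, 0.2309]
ee_rot: [1.0, 0.0, -0.001, 0.0]
force: [1.0, 0.1, -0.1]
width: 0.596
finger_force: 0.0
```

>>> move_arm(moves=[[[0, 0, 0.03], 0], [[0, 0, 0.05], 0], [[0, 0, 0.05], 0], [[0, 0, 0.05], 0], [[0, 0, 0.04], 0], [[0, 0, 0.016], 0], [[0, 0, 0], 0], [[0, 0, 0], 0]])

```text
time: 10.28
tool_pos: [0.4467, 0.1241, 0.114]
ee_rot: [1.0, 0.0, -0.0, 0.0]
force: [0.7, -0.4, -0.8]
width: 0.601
finger_force: 0.0
```

```bash
python3 - <<'E'
from h import *
import cv2
w=viewer.grab_frame("wrist");s=viewer.grab_frame("scene")
print(telemetry.sense()["tool_pos"])
cv2.imwrite("pics/w2.png",np.hstack([w[:,140:420],cv2.resize(s[120:300,200:420],None,fx=2.3,fy=2.3)[:420]*1]) if 0 else np.hstack([w[:,140:420],cv2.resize(s[150:306,220:412],(512,420),interpolation=cv2.INTER_CUBIC)]))
E
```

```text
[0.44725958 0.12431213 0.11494078]
```

View pics/w2.png

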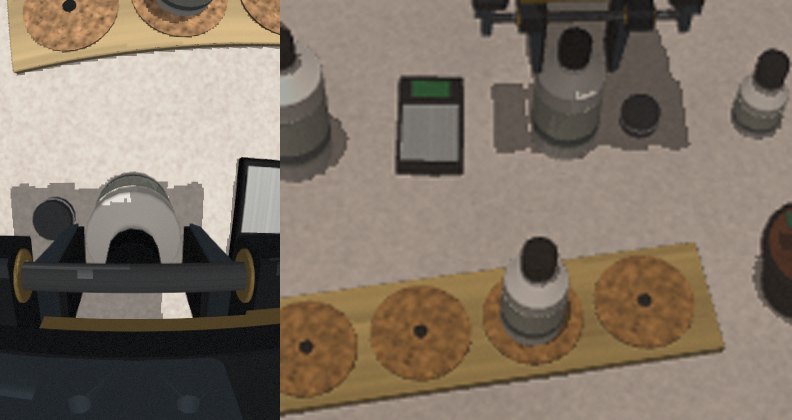

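Bottle_115 (base near (535,330)) stands centred on the third coaster in view, and the fingers straddle the bottle_140 cap at (575,45).

>>> move_arm(moves=[[[0, 0, 0.003], 0], [[0, 0, 0], 0], [[0, 0, 0], 0], [[0, 0, 0], 0], [[0, 0, 0], 0], [[0, 0, 0], 0], [[0, 0, 0], 0], [[0, 0, 0], 0]], grip=0)

```text
time: 11.05
tool_pos: [0.4467, 0.1243, 0.1127]
ee_rot: [1.0, 0.0, 0.0, -0.0]
force: [-0.2, 1.2, 6.3]
width: 0.301
finger_force: 30.0
```

>>> move_arm(moves=[[[0, 0, -0.02], 0], [[0, 0, -0.03], 0], [[0, 0, -0.05], 0], [[0, 0, -0.05], 0], [[0, 0, -0.05], 0], [[0, 0, -0.05], 0], [[0, 0, -0.03], 0], [[0, 0, -0.02], 0], [[0, 0, 0], 0], [[0, 0, 0], 0]])

```text
time: 11.88
tool_pos: [0.4461, 0.1241, 0.2622]
ee_rot: [1.0, 0.0, -0.0, 0.0]
force: [1.0, 0.7, -1.9]
width: 0.297
finger_force: 30.0
```

>>> move_arm(moves=[[[0.016, 0.011, 0], 0], [[0.03, 0.02, 0], 0], [[0.04, 0.026, 0], 0], [[0.04, 0.026, 0], 0], [[0.05, 0.033, 0], 0], [[0.05, 0.033, 0], 0], [[0.05, 0.033, 0], 0], [[0.04, 0.026, 0], 0], [[0.04, 0.026, 0], 0], [[0.03, 0.02, 0], 0], [[0.016, 0.01, 0], 0], [[0.004, 0.002, 0], 0]])

```text
time: 12.88
tool_pos: [0.65, -0.0099, 0.2607]
ee_rot: [1.0, -0.0, -0.001, -0.0]
force: [-0.0, -0.6, -2.1]
width: 0.301
finger_force: 30.0
```

>>> move_arm(moves=[[[0, 0, 0], 0], [[0, 0, 0], 0], [[0, 0, 0.02], 0], [[0, 0, 0.03], 0], [[0, 0, 0.05], 0], [[0, 0, 0.05], 0], [[0, 0, 0.05], 0], [[0, 0, 0.03], 0], [[0, 0, 0.02], 0], [[0, 0, 0.01], 0], [[0, 0, 0], 0], [[0, 0, 0], 0]])

```text
time: 13.88
tool_pos: [0.65, -0.0087, 0.1333]
ee_rot: [1.0, 0.0, 0.001, 0.0]
force: [-0.6, -0.2, -1.6]
width: 0.298
finger_force: 30.0
```

>>> move_arm(moves=[[[0, 0, 0.004], 0], [[0, 0, 0.004], 0], [[0, 0, 0.002], 0], [[0, 0, 0.002], 0], [[0, 0, 0], 0], [[0, 0, 0], 0]])

```text
time: 14.38
tool_pos: [0.6502, -0.0088, 0.1277]
ee_rot: [1.0, 0.0, 0.001, 0.0]
force: [-1.5, 1.4, 8.2]
width: 0.299
finger_force: 30.0
```

>>> move_arm(moves=[[[0, 0, 0], 0], [[0, 0, 0], 0], [[0, 0, 0], 0], [[0, 0, 0], 0], [[0, 0, -0.02], 0], [[0, 0, -0.04], 0], [[0, 0, -0.06], 0], [[0, 0, -0.06], 0], [[0, 0, -0.05], 0], [[0, 0, -0.02], 0], [[0, 0, 0], 0], [[0, 0, 0], 0]], grip=0.6)

```text
time: 15.38
tool_pos: [0.6492, -0.0088, 0.2511]
ee_rot: [1.0, 0.0, 0.0, 0.0]
force: [0.2, 0.4, -0.1]
width: 0.603
finger_force: 0.0
```

>>> move_arm(moves=[[[-0.027, 0.015, 0], 0], [[-0.04, 0.023, 0], 0], [[-0.04, 0.023, 0], 0], [[-0.04, 0.023, 0], 0], [[-0.04, 0.023, 0], 0], [[-0.04, 0.023, 0], 0], [[-0.04, 0.023, 0], 0], [[-0.04, 0.023, 0], 0], [[-0.04, 0.023, 0], 0], [[-0.03, 0.021, 0], 0], [[0, 0, 0], 0], [[0, 0, 0], 0]])

```text
time: 16.38
tool_pos: [0.4599, -0.1189, 0.25]
ee_rot: [1.0, -0.001, -0.001, -0.0]
force: [0.5, -0.8, 0.2]
width: 0.599
finger_force: 0.0
```

>>> move_arm(moves=[[[0, 0, 0], 0], [[0, 0, 0.03], 0], [[0, 0, 0.05], 0], [[0, 0, 0.05], 0], [[0, 0, 0.05], 0], [[0, 0, 0.03], 0], [[0, 0, 0.016], 0], [[0, 0, 0], 0], [[0, 0, 0], 0]])

```text
time: 17.13
tool_pos: [0.4614, -0.1186, 0.1385]
ee_rot: [1.0, 0.0, -0.0, -0.0]
force: [0.3, 0.2, -0.3]
width: 0.599
finger_force: 0.0
```

```bash
python3 - <<'E'
from h import *
import cv2
w=viewer.grab_frame("wrist");s=viewer.grab_frame("scene")
print(telemetry.sense()["tool_pos"])
cv2.imwrite("pics/w3.png",np.hstack([w[:,140:420],cv2.resize(s[150:306,190:382],(512,420),interpolation=cv2.INTER_CUBIC)]))
E
```

```text
[ 0.46179273 -0.11890604  0.13937651]
```

View pics/w3.png

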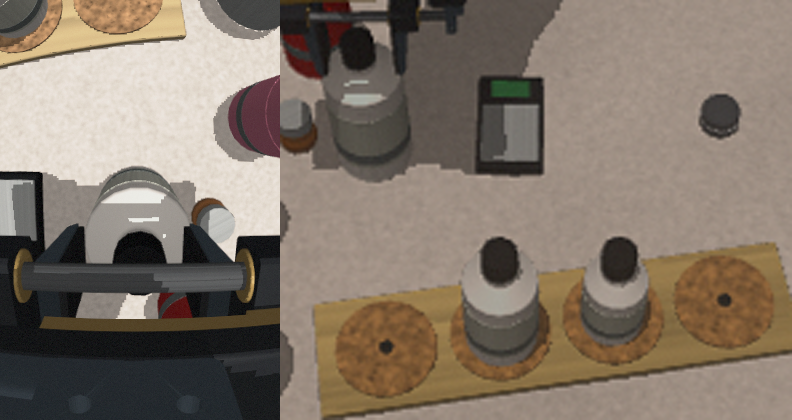

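Bottles 140 and 115 stand on their coasters (bases near (500,345), (615,325)); the fingers straddle the bottle_165 cap at (357,48).

>>> move_arm(moves=[[[0, 0, 0.001], 0], [[0, 0, 0], 0], [[0, 0, 0], 0], [[0, 0, 0], 0], [[0, 0, 0], 0], [[0, 0, 0], 0], [[0, 0, 0], 0], [[0, 0, 0], 0]], grip=0)

```text
time: 17.9
tool_pos: [0.4613, -0.1191, 0.1382]
ee_rot: [1.0, 0.0, 0.0, 0.0]
force: [0.0, -3.4, 5.1]
width: 0.302
finger_force: 30.0
```

>>> move_arm(moves=[[[0, 0, -0.02], 0], [[0, 0, -0.03], 0], [[0, 0, -0.05], 0], [[0, 0, -0.05], 0], [[0, 0, -0.03], 0], [[0, 0, -0.02], 0], [[0, 0, 0], 0], [[0, 0, 0], 0]])

```text
time: 18.57
tool_pos: [0.4606, -0.1186, 0.2376]
ee_rot: [1.0, 0.0, -0.0, -0.0]
force: [-0.0, 0.6, -4.8]
width: 0.3
finger_force: 30.0
```

>>> move_arm(moves=[[[0.015, 0, 0], 0], [[0.03, -0.002, 0], 0], [[0.04, -0.003, 0], 0], [[0.05, -0.004, 0], 0], [[0.05, -0.004, 0], 0], [[0.05, -0.004, 0], 0], [[0.05, -0.004, 0], 0], [[0.05, -0.004, 0], 0], [[0.03, -0.003, 0], 0], [[0.02, -0.002, 0], 0], [[0.01, 0, 0], 0], [[0.005, 0, 0], 0]])

```text
time: 19.57
tool_pos: [0.6609, -0.1036, 0.2367]
ee_rot: [1.0, 0.0, -0.001, -0.0]
force: [-0.2, -0.3, -5.4]
width: 0.299
finger_force: 30.0
```

>>> move_arm(moves=[[[0, 0, 0], 0], [[0, 0, 0], 0], [[0, 0, 0], 0]])

```text
time: 19.82
tool_pos: [0.6603, -0.1039, 0.2379]
ee_rot: [1.0, -0.0, -0.0, -0.0]
force: [-0.4, -0.2, -3.5]
width: 0.299
finger_force: 30.0
```

>>> move_arm(moves=[[[0.002, 0, 0.02], 0], [[0, 0, 0.03], 0], [[0, 0, 0.04], 0], [[0, 0, 0.03], 0], [[0, 0, 0.02], 0], [[0, 0, 0.014], 0], [[0, 0, 0.006], 0], [[0, 0, 0.004], 0], [[0, 0, 0.004], 0], [[0, 0, 0.002], 0], [[0, 0, 0], 0], [[0, 0, 0], 0]])

```text
time: 20.82
tool_pos: [0.6622, -0.1038, 0.1534]
ee_rot: [1.0, 0.0, 0.0, 0.0]
force: [-0.0, -0.4, -4.6]
width: 0.3
finger_force: 30.0
```

>>> move_arm(moves=[[[0, 0, 0.001], 0], [[0, 0, 0.001], 0], [[0, 0, 0], 0], [[0, 0, 0], 0]])

```text
time: 21.15
tool_pos: [0.6628, -0.1041, 0.1532]
ee_rot: [1.0, 0.0, 0.001, 0.0]
force: [-0.7, -0.7, 6.1]
width: 0.298
finger_force: 30.0
```

>>> move_arm(moves=[[[0, 0, 0], 0], [[0, 0, 0], 0], [[0, 0, 0], 0], [[0, 0, 0], 0], [[0, 0, -0.02], 0], [[0, 0, -0.04], 0], [[0, 0, -0.05], 0], [[0, 0, -0.05], 0], [[0, 0, -0.02], 0], [[0, 0, 0], 0]], grip=0.6)

```text
time: 21.98
tool_pos: [0.6633, -0.104, 0.2451]
ee_rot: [1.0, 0.0, 0.002, 0.0]
force: [-0.1, 1.2, -0.5]
width: 0.598
finger_force: 0.0
```

>>> move_arm(moves=[[[-0.02, -0.03, 0], 0], [[-0.032, -0.06, 0], 0], [[-0.034, -0.06, 0], 0], [[-0.034, -0.06, 0], 0], [[-0.034, -0.06, 0], 0], [[-0.034, -0.06, 0], 0], [[-0.034, -0.06, 0], 0], [[-0.034, -0.06, 0], 0], [[-0.034, -0.06, 0], 0], [[-0.034, -0.06, 0], 0], [[-0.034, -0.06, 0], 0], [[-0.034, -0.06, 0], 0]])

```text
time: 22.98
tool_pos: [0.4642, 0.2421, 0.2408]
ee_rot: [1.0, 0.0, -0.001, 0.0]
force: [1.1, -0.3, -0.7]
width: 0.599
finger_force: 0.0
```

>>> move_arm(moves=[[[-0.034, -0.06, 0], 0], [[-0.026, -0.06, 0], 0], [[0, 0, 0], 0], [[0, 0, 0], 0], [[0, 0, 0], 0]])

```text
time: 23.4
tool_pos: [0.4355, 0.3007, 0.241]
ee_rot: [1.0, 0.0, -0.001, 0.0]
force: [-0.8, -0.5, 0.2]
width: 0.6
finger_force: 0.0
```

>>> move_arm(moves=[[[0.001, 0, 0.03], 0], [[0, 0, 0.05], 0], [[0, 0, 0.05], 0], [[0, 0, 0.05], 0], [[0, 0, 0.05], 0], [[0, 0, 0.05], 0], [[0, 0, 0.04], 0], [[0, 0, 0.02], 0], [[0, 0, 0.014], 0], [[0, 0, 0], 0], [[0, 0, 0], 0]])

```text
time: 24.32
tool_pos: [0.4369, 0.301, 0.0655]
ee_rot: [1.0, -0.0, 0.0, -0.0]
force: [0.4, -0.6, 1.0]
width: 0.602
finger_force: 0.0
```

```bash
python3 - <<'E'
from h import *
import cv2
w=viewer.grab_frame("wrist");s=viewer.grab_frame("scene")
print(telemetry.sense()["tool_pos"])
cv2.imwrite("pics/w4.png",np.hstack([w[:,140:420],cv2.resize(s[150:306,190:382],(512,420),interpolation=cv2.INTER_CUBIC)]))
E
```

```text
[0.43710323 0.30144862 0.06601744]
```

View pics/w4.png

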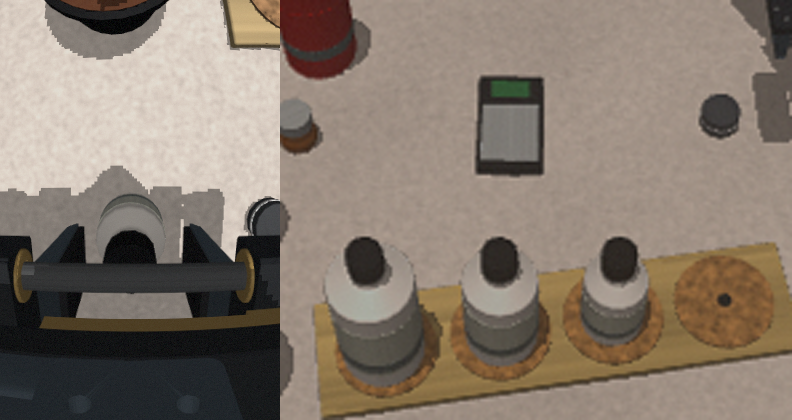

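Three bottles stand well on their coasters; the bottle_90 cap at (130,250) is about 2 mm left of the finger centre, so I nudge before closing.

>>> move_arm(moves=[[[-0.001, -0.002, 0.005], 0], [[0, 0, 0], 0], [[0, 0, 0], 0]])

```text
time: 24.67
tool_pos: [0.436, 0.3024, 0.0628]
ee_rot: [1.0, 0.0, 0.0, -0.0]
force: [0.4, -0.1, -0.1]
width: 0.602
finger_force: 0.0
```

>>> move_arm(moves=[[[0, 0, 0], 0], [[0, 0, 0], 0], [[0, 0, 0], 0], [[0, 0, 0], 0], [[0, 0, 0], 0], [[0, 0, 0], 0], [[0, 0, 0], 0]], grip=0)

```text
time: 25.25
tool_pos: [0.4358, 0.3021, 0.0624]
ee_rot: [1.0, 0.0, -0.0, 0.0]
force: [0.8, -0.2, -1.0]
width: 0.302
finger_force: 30.0
```

>>> move_arm(moves=[[[0, 0, -0.02], 0], [[0, 0, -0.04], 0], [[0, 0, -0.06], 0], [[0, 0, -0.06], 0], [[0, 0, -0.06], 0], [[0, 0, -0.04], 0], [[0, 0, -0.02], 0], [[0, 0, 0], 0], [[0, 0, 0], 0]])

```text
time: 26.0
tool_pos: [0.4356, 0.302, 0.2122]
ee_rot: [1.0, 0.0, 0.0, -0.0]
force: [1.0, -0.0, -1.8]
width: 0.297
finger_force: 30.0
```

>>> move_arm(moves=[[[0.016, 0.01, 0], 0], [[0.03, 0.02, 0], 0], [[0.04, 0.026, 0], 0], [[0.04, 0.026, 0], 0], [[0.044, 0.028, 0], 0], [[0.044, 0.028, 0], 0], [[0.044, 0.028, 0], 0], [[0.04, 0.026, 0], 0], [[0.04, 0.026, 0], 0], [[0.026, 0.017, 0], 0], [[0.012, 0.008, 0], 0], [[0.004, 0.002, 0], 0]])

```text
time: 27.0
tool_pos: [0.6262, 0.1789, 0.2112]
ee_rot: [1.0, -0.0, -0.001, 0.0]
force: [-1.0, 0.2, -1.2]
width: 0.297
finger_force: 30.0
```

>>> move_arm(moves=[[[0, 0, 0], 0], [[0, 0, 0], 0], [[0, 0, 0.02], 0], [[0, 0, 0.04], 0], [[0, 0, 0.05], 0], [[0, 0, 0.05], 0], [[0, 0, 0.05], 0], [[0, 0, 0.03], 0], [[0, 0, 0.014], 0], [[0, 0, 0.006], 0], [[0, 0, 0], 0], [[0, 0, 0], 0]])

```text
time: 28.0
tool_pos: [0.6266, 0.18, 0.0835]
ee_rot: [1.0, 0.0, 0.001, -0.0]
force: [1.5, 0.1, -1.3]
width: 0.299
finger_force: 30.0
```

Contact expected at 0.0774.

>>> move_arm(moves=[[[-0.001, 0, 0.004], 0], [[0, 0, 0.004], 0], [[0, 0, 0.002], 0], [[0, 0, 0.002], 0], [[0, 0, 0.001], 0], [[0, 0, 0], 0], [[0, 0, 0], 0]])

```text
time: 28.58
tool_pos: [0.6262, 0.1799, 0.0773]
ee_rot: [1.0, 0.0, 0.001, -0.0]
force: [-3.3, 0.1, 13.6]
width: 0.301
finger_force: 30.0
```

>>> move_arm(moves=[[[0, 0, 0], 0], [[0, 0, 0], 0], [[0, 0, 0], 0], [[0, 0, 0], 0], [[0, 0, -0.02], 0], [[0, 0, -0.05], 0], [[0, 0, -0.06], 0], [[0, 0, -0.06], 0], [[0, 0, -0.06], 0], [[0, 0, -0.04], 0], [[0, 0, -0.02], 0], [[0, 0, 0], 0]], grip=0.6)

```text
time: 29.58
tool_pos: [0.6264, 0.18, 0.2337]
ee_rot: [1.0, 0.0, 0.002, -0.0]
force: [-0.0, -0.5, 0.6]
width: 0.601
finger_force: 0.0
```

>>> move_arm(moves=[[[-0.03, 0, 0], 0], [[-0.05, 0, 0], 0], [[-0.06, -0.02, 0], 0], [[-0.06, -0.03, 0], 0], [[-0.05, -0.03, 0], 0], [[-0.03, 0, 0], 0], [[0, 0, 0], 0], [[0, 0, 0], 0]])

```text
time: 30.25
tool_pos: [0.4847, 0.2196, 0.23]
ee_rot: [1.0, 0.001, -0.001, 0.0]
force: [0.2, 0.5, -0.3]
width: 0.601
finger_force: 0.0
```

```bash
python3 - <<'E'
from h import *
import cv2
t=viewer.grab_frame("top");s=viewer.grab_frame("scene")
z=lambda i:cv2.resize(cv2.convertScaleAbs(i,alpha=1.3),None,fx=2.7,fy=2.7,interpolation=cv2.INTER_CUBIC)
cv2.imwrite("pics/ft.png",np.vstack([z(t[105:205,145:440]),z(s[190:310,120:415])]))
E
```

```text
(no output)
```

View pics/ft.png

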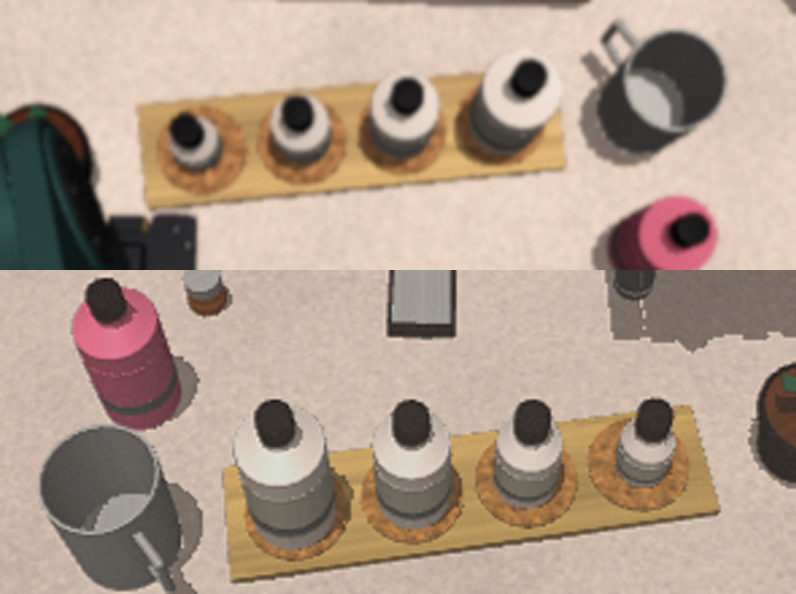

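```bash
python3 - <<'E'
from h import *
np.set_printoptions(precision=4,suppress=True)
T=lambda u,v:ray("top",u,v,o=(145,105)); S=lambda u,v:ray("scene",u,v-270,o=(120,190))
for n,t,s,z,c in(("b90",(186,130),(656,411),.105,(.6258,.1793)),("b115",(297,112),(533,411),.13,(.638,.0852)),("b140",(406,96),(412,412),.155,(.6498,-.009)),("b165",(529,76),(273,412),.18,(.6617,-.1036))):
    a,b=atz(*T(*t),z)[:2],atz(*S(*s),z)[:2];print(n,a,b,(a+b)/2-c)
E
```

```text
b90 [0.6246 0.1797] [0.6272 0.1808] [0.0001 0.0009]
b115 [0.6375 0.0835] [0.6385 0.0834] [-0.     -0.0017]
b140 [ 0.6479 -0.0067] [ 0.6507 -0.0072] [-0.0005  0.0021]
b165 [ 0.661  -0.1034] [ 0.6619 -0.1054] [-0.0003 -0.0008]
```

The top and scene views show all four bottles upright, each within about 2 mm of its coaster's centre, with the tallest beside the jug, which hasn't moved.

```bash
python3 -c "
from station import job
print(job.sign_off())"
```

```text
the job is handed in; nothing more can be done
None
```

The four white bottles stand upright on the coasters in height order, each within about 2 mm of centre, tallest next to the jug; the jug was not moved, and the job is handed in at about 30 s of the 120 s allowed.

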